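# Clamp a finned controller housing in the bench quick-clamp

## Task

Pick up the finned aluminium housing and set it down flat on the bed of the bench clamp, between the two low rails, and let go of it there. Then squeeze the clamp's trigger again and again, releasing it each time, until the jaw has pushed the housing up against the anvil and grips it firmly (about 25 N on the trigger is right; over 40 N crushes it), and finish with the trigger released. Move the jaw only by its trigger, never by hand, and do not disturb the handheld tester, the screw jar or the screwdriver lying around.

Things in the scene. Friction and masses are not known exactly. Their poses are not given: they have to be found in the camera images.
- fixture: Bench clamp, immovable, on a plate 300 x 100 x 12 mm; origin under the plate's centre at table height. x: the way the jaw advances, z up. Along x: dark head (x -110 to -25, y -25 to 25, top z 88 mm) with grip post and trigger sticking up out of it; sliding jaw; bed; fixed anvil block (x 120 to 140, 66 mm wide, top z 78 mm).
- bed (a point): Point on the flat bed, at fixture (75, 0, 18) mm; axes as the fixture's. Two steel rails run along x at fixture x 30 to 120, inner faces at y -28 and +28 mm, tops 8 mm above the bed.
- anvil_face (a point): Centre of the anvil's flat face that looks at the jaw (to -x), at fixture (120, 0, 40) mm; axes as the fixture's.
- jaw: Sliding jaw (16 mm thick, 50 mm wide, top z 78 mm) on a bar through the head. At the start the opening is 15 to 29 mm longer than the housing. Each full squeeze of the trigger advances it 6 to 8 mm; it stays there when the trigger is released. Its sliding friction is 14 N, so the trigger takes 10 to 13 N even before the jaw touches anything.
- jaw_face (a point): Centre of the front face of the jaw's rubber pad (44 mm wide, 36 mm high), which meets the housing; axes as the fixture's. The pad springs in up to 6 mm, 3 N per mm, then is hard: once the housing is against the anvil this point stands still while the grip still grows.
- trigger (a joint): Angle of the trigger lever, rad: 0 released (leaning 0.135 towards the anvil), 0.27 squeezed home on its stop (leaning as much towards the grip post). A spring brings it back to 0 (3 to 5 N at the crossbar). Once the housing is firmly gripped the lever stalls short of home under a 25 N squeeze.
- trigger_bar (a point): Centre of the round steel crossbar (14 mm diameter, 44 mm long, along fixture y) on top of the trigger lever, 54 mm above its pivot at fixture (-60, 0, 75) mm. Released: fixture (-53, 0, 128) mm; squeezing moves it 14.5 mm to -x, towards the grip post. The jaw pushes with 1.8 times the force on the crossbar, less friction and spring.
- grip_post (a point): Centre of the upper part of the rigid upright grip post, at fixture (-94, 0, 128) mm: 18 mm thick along x, 34 mm wide along y, from the head up to z 150 mm. Across the outer faces of post and crossbar: 57 mm released, 43 mm squeezed home.
- housing: Die-cast aluminium housing, 60 (x) x 50 (y) x 45 mm high, fins on top along x; 0.3 to 0.5 kg; origin at the centre of its underside. Starts loose on the table between robot and clamp. It goes on the bed with its 60 mm length along the fixture's x, either way round.
- tester: Handheld tester lying on its back, 160 x 78 x 26 mm, dark grey; bystander.
- screw_jar: Glass jar with steel cap, 60 mm diameter, 70 mm high; bystander.
- screwdriver: Screwdriver with a yellow handle lying to the right of the housing; bystander.
Mind the look-alikes: they are no part of the job. What is shaped like the housing but green is not meant.

How it is judged:
By the outcome, as a careful person would: the job done as asked, in the order asked, and still so for the second after the job is handed in, with the robot touching nothing.
It also fails if it takes over 50 s, if anything falls off the work surface, if the arm or the gripper's body presses on something with over 40 N, if the wrist force passes 120 N, or if a joint passes its speed limit or range.

## Robot

A 6-joint arm with a two-finger parallel gripper is mounted at the origin on the work surface. World frame = base frame: x ahead of the robot, y to its left, z up, the work surface at z = 0. Lengths are in m, angles in rad, forces in N, time in s.
With the tool pointing down it reaches from about 0.375 to 0.9 m from the base axis. Payload 3.1 kg.
Tool frame: the origin (TCP) lies at the centre of the arm's flange, where the gripper is bolted on; the fingertips stand 182 mm ahead of it and the grasp point (between the pads) lies 164 mm ahead of it; z points along the fingers, y is the line along which they close (so a half turn about z gives the same grasp; the last joint's range is limited). The gripper opens to 87 mm and grips with 3 to 60 N. Pads are 19 mm wide; open, the fingers measure 117 mm over their backs; the gripper's body (75 mm by 190 mm) begins 51 mm behind the grasp point.
Start: joints at [-1.49, 0.527, 1.433, -0, 1.181, -0.178], TCP at [0.161, -0.604, 0.405] pointing down, gripper open.
Joint ranges: [-3.08, 3.08], [-0.75, 2.2], [0.22, 2.44], [-1.43, 4.57], [0, 2.65], [-2.85, 2.85]. Speed limits (rad/s): [2.79, 2.79, 3.14, 3.14, 3.14, 3.14].

## Interface

Orientations are given as a unit quaternion [x, y, z, w].
In Python, from rig import * gives the robot as it stands.
- The arm moves only by the tool move_arm, never from a script. Its argument "commands" is a list that holds one entry, the list of rows, each a list of 6 numbers: the shift along the tool's x, y, z in units of 40 mm (1.0 is 40 mm), then the turn, a rotation vector about the tool's x, y, z in rad. A call has 1 to 12 rows; each row is the pose to reach, as a shift and turn from the pose commanded when the call began, along the tool's axes at that moment; what a row does not reach only later rows make up. A row lasts 1/8 s, in which the tool goes at most 62.5 mm and 10.7 degrees, less where a joint would pass 70% of its speed; a pose out of reach is approached as far as the arm can. A call with a gripper value outside its range is refused whole. "claw" is the closure, from -1 (fully open) to 1 (shut), so that 0 is half open, set as the call begins (left out, the last holds). The fingers move at their own pace and stop on an object; "squeeze" is the grip in N (left out, the last holds). Time passes only in rows, so rows that repeat a pose let the fingers close. It gives the time, the measured TCP pose, the force, the opening and the grip force at its end, in the units of the state.
- get_obs(): the state, without advancing time (a new reading comes with each control period).
- camera(name): name is "scene" or "top" or "wrist"; returns a dict with "pixels" (384x512x3 uint8, blue, green, red), "range_z" (384x512 float32, m along the optical axis (not along the pixel's ray), 0 where there is no reading), "camera_matrix" (3x3 intrinsics, pixels), "D" ([k1, k2, p1, p2, k3] as OpenCV has them; the pictures are not rectified), "extrinsics" (4x4, takes a point from world to camera coordinates). Camera axes: x right, y up, looking along -z (the intrinsics and any distortion apply to the point x, -y, -z); pixel columns grow to the right and rows downward; lengths in m; the calibration is good to about 2 mm. A picture is of the moment at which its call begins.
- hand_in(): hands the job in; it is judged then, once.
The state is a dict: "time": time; "q": joint angles; "joint_velocities": joint speeds; "joint_torque": joint torques, N m; "position": TCP position; "tool_rot": TCP orientation; "ft_force": force on the tool from outside, world axes, zero at the start; "moment": the same for the moment, N m; "grip_width": finger opening in m; "grip_force": force on a finger pad.
Only numpy, scipy, OpenCV 4.12 (cv2) and the standard library are available. Lean on these libraries where they do the work, as an engineer would, in place of code of your own. Each camera call takes 0.05 s, during which the arm holds its last target. There are 200 camera calls.

## Working session

There is one attempt and no reset: what is moved stays moved. The work goes in short steps, Python scripts to look and compute and a tool call to move; the robot and the scene stay as the last step left them, time stands still between calls to the robot, and variables do not carry over. Pictures are saved under pics/ and viewed, at most 10 in all, crops included, and the job is handed in when it is done.

Besides the shell and the picture viewer there is one more tool, called after "Call:" as a command line: name --argument value ..., lists and objects as JSON in quotes. move_arm: Moves the arm, as the interface text tells. Its arguments: {"type":"object","properties":{"commands":{"type":"array","items":{"type":"array","items":{"type":"array","items":{"type":"number"}}}},"claw":{"type":"number"},"squeeze":{"type":"number"}},"required":["commands"]}

```bash
mkdir -p pics; cat > h.py <<'E'
from rig import *
import numpy as np, cv2, pickle
from scipy.spatial.transform import Rotation as R
def grab(n,tag):
    c=camera(n); pickle.dump(c,open(f'pics/{tag}.pkl','wb')); cv2.imwrite(f'pics/{tag}.png',c['pixels']); return c
def load(tag): return pickle.load(open(f'pics/{tag}.pkl','rb'))
def pts(c,uv,z=None):
    """world points of pixels uv; by depth or on plane z"""
    uv=np.asarray(uv,float).reshape(-1,2); K,D,E=c['camera_matrix'],np.array(c['D'],float),np.array(c['extrinsics'])
    n=cv2.undistortPoints(uv[:,None],np.array(K,float),D)[:,0]
    d=np.c_[n[:,0],-n[:,1],-np.ones(len(n))]
    Rm,t=E[:3,:3],E[:3,3]; o=-Rm.T@t; w=d@Rm
    if z is None:
        s=c['range_z'][uv[:,1].round().astype(int),uv[:,0].round().astype(int)]
    else: s=(z-o[2])/w[:,2]
    return o+w*s[:,None]
def allpts(c):
    v,u=np.mgrid[:384,:512]; return pts(c,np.c_[u.ravel(),v.ravel()]).reshape(384,512,3)
def toolshift(dw,q): return R.from_quat(q).inv().apply(dw)/0.04
E
python3 - <<'E'
from h import *
a=grab('top','top0');b=grab('scene','scene0')
cv2.imwrite('pics/both.png',cv2.resize(np.vstack([a['pixels'],b['pixels']]),(400,600)))
o=get_obs();print({k:np.round(v,3) for k,v in o.items()})
for c in(a,b):print(np.round(c['extrinsics'],3),c['camera_matrix'])
E
```

```text
{'time': np.float64(0.1), 'q': array([-1.49 ,  0.528,  1.434,  0.   ,  1.181, -0.179]), 'joint_velocities': array([ 0.001, -0.001, -0.004,  0.001,  0.   , -0.001]), 'joint_torque': array([-1.0000e-03, -4.4099e+01, -1.7715e+01,  6.4000e-02,  5.3000e-02,
       -0.0000e+00]), 'position': array([ 0.161, -0.604,  0.404]), 'tool_rot': array([ 0.992,  0.13 ,  0.   , -0.001]), 'ft_force': array([ 0.164, -0.042, -0.052]), 'moment': array([ 0.018, -0.089,  0.042]), 'grip_force': np.float64(0.0), 'grip_width': np.float64(0.087)}
[[ 0.026 -0.999  0.024 -0.024]
 [ 0.999  0.027  0.046 -0.514]
 [-0.047  0.023  0.999 -1.182]
 [ 0.     0.     0.     1.   ]] [[415.39563789   0.         258.72656922]
 [  0.         415.39563789 189.93381875]
 [  0.           0.           1.        ]]
[[-0.679  0.734 -0.016  0.361]
 [-0.539 -0.484  0.689  0.224]
 [ 0.498  0.477  0.724 -1.204]
 [ 0.     0.     0.     1.   ]] [[346.49167186   0.         252.43948321]
 [  0.         346.49167186 193.60756811]
 [  0.           0.           1.        ]]
```

View pics/top0.png

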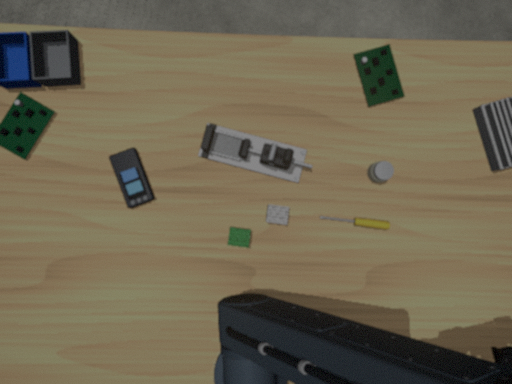

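View pics/scene0.png

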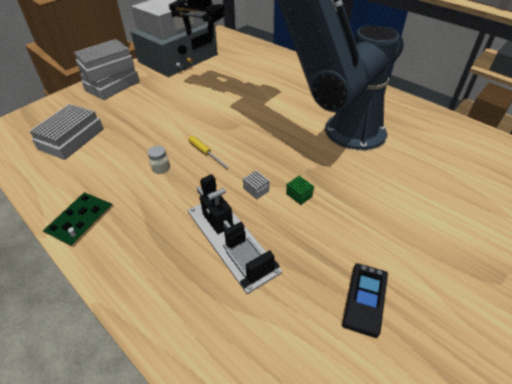

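In the top view, the clamp runs from the anvil (208,140) to the head and grip post (277,155), with its x axis towards image left. There are two housing-shaped candidates: silver-grey at top (278,215) / scene (256,184), and green at top (240,237) / scene (300,189). The silver one fits the description (aluminium, with the screwdriver to its right). The larger grey blocks at the scene's left are too big. I'll confirm this in a crop.

```bash
python3 - <<'E'
from h import *
a=load('top0');b=load('scene0')
cv2.imwrite('pics/crop.png',np.hstack([cv2.resize(a['pixels'][110:250,190:330],(400,400),interpolation=cv2.INTER_CUBIC),cv2.resize(b['pixels'][160:300,180:320],(400,400),interpolation=cv2.INTER_CUBIC)]))
P=allpts(a)
hsv=cv2.cvtColor(a['pixels'],cv2.COLOR_BGR2HSV)
def reg(x0,x1,y0,y1,zlo,zhi,extra=None):
    m=np.zeros((384,512),bool);m[y0:y1,x0:x1]=1
    m&=(P[...,2]>zlo)&(P[...,2]<zhi)
    if extra is not None:m&=extra
    return m
for nm,m in dict(housing=reg(260,298,198,230,.025,.07),plate=reg(190,320,115,190,.006,.2),anvil=reg(195,222,118,165,.06,.09),green=reg(222,258,222,252,.025,.07),jaw=reg(236,253,130,165,.06,.09),tops=reg(255,320,130,180,.1,.2)).items():
    p=P[m]
    if len(p)<5: print(nm,len(p));continue
    r=cv2.minAreaRect((p[:,:2]*1000).astype(np.float32))
    print(nm,len(p),np.round(r[0],1),np.round(r[1],1),round(r[2],1),'zmed',np.round(np.percentile(p[:,2],[5,50,95]),3))
print('table z',np.median(P[200:210,330:400,2]))
E
```

```text
housing 379 [448.1 -62.9] [60.1 49.9] 84.4 zmed [0.028 0.038 0.048]
plate 3594 [620.4   3.3] [192.8 370.3] 4.0 zmed [0.009 0.017 0.131]
anvil 201 [653.5 137.4] [21.2 65.5] 76.4 zmed [0.067 0.077 0.081]
green 390 [382.1  43.1] [59.8 49.8] 83.7 zmed [0.028 0.04  0.048]
jaw 147 [629.5  35.9] [23.7 49.9] 76.3 zmed [0.061 0.076 0.08 ]
tops 207 [606.6 -61. ] [58.  44.2] 77.3 zmed [0.128 0.14  0.152]
table z -0.0003255095168691602
```

View pics/crop.png

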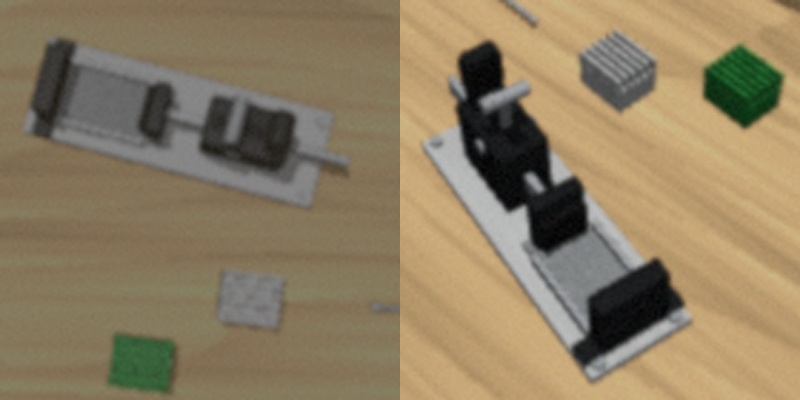

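The silver finned block is the housing and the green one is the decoy. The fixture origin is about (623.6, 11.2) mm with its x axis at 76.7°. The housing centre is (448, -63) mm with its length at 84.4°.

```bash
cat >> h.py <<'E'
YAW=76.7; FO=np.array([.6236,.0112,0]); FR=R.from_euler('z',YAW,degrees=True)
def fix(p): return FO+FR.apply(np.array(p)/1000.)
def row(tcp,ydir,cur=None):
    """row to reach tcp (m), pointing down, tool y along world heading ydir deg"""
    o=get_obs(); p,q=(o['position'],R.from_quat(o['tool_rot'])) if cur is None else cur
    y=np.array([np.cos(np.radians(ydir)),np.sin(np.radians(ydir)),0]); z=np.array([0,0,-1.]); 
    G=R.from_matrix(np.c_[np.cross(y,z),y,z])
    print(np.round(np.r_[q.inv().apply(np.array(tcp)-p)/.04,(q.inv()*G).as_rotvec()],3))
E
python3 -c "
from h import *
row([.448,-.063,.32],-5.6)
print(fix([80,0,18]),fix([-75,0,128]))"
```

```text
[ 1.0417e+01 -1.1214e+01  2.1220e+00 -1.0000e-03 -1.0000e-03 -1.2130e+00]
[0.64200398 0.08905431 0.018     ] [ 0.60634627 -0.06178842  0.128     ]
```

Call:
move_arm --commands '[[[10.42,-11.21,2.12,0,0,-1.213],[10.42,-11.21,2.12,0,0,-1.213],[10.42,-11.21,2.12,0,0,-1.213],[10.42,-11.21,2.12,0,0,-1.213],[10.42,-11.21,2.12,0,0,-1.213],[10.42,-11.21,2.12,0,0,-1.213],[10.42,-11.21,2.12,0,0,-1.213],[10.42,-11.21,2.12,0,0,-1.213],[10.42,-11.21,2.12,0,0,-1.213],[10.42,-11.21,2.12,0,0,-1.213],[10.42,-11.21,2.12,0,0,-1.213],[10.42,-11.21,2.12,0,0,-1.213]]]' --claw -1 --squeeze 20

```text
time: 1.6
position: [0.4481, -0.0636, 0.3198]
tool_rot: [0.741, 0.672, -0.0, -0.0]
ft_force: [-0.9, 0.5, -0.0]
grip_width: 0.0869
grip_force: 0.0
```

```bash
python3 - <<'E'
from h import *
c=grab('wrist','w0'); P=allpts(c)
m=(c['range_z']>0)&(P[...,2]>.035)&(P[...,2]<.055)&(abs(P[...,0]-.448)<.06)&(abs(P[...,1]+.063)<.06)
p=P[m]; print(len(p),cv2.minAreaRect((p[:,:2]*1000).astype(np.float32)),np.percentile(p[:,2],[5,50,95]))
row([.448,-.063,.196],-5.6)
E
```

```text
1594 ((448.8768310546875, -61.91695785522461), (59.64805603027344, 50.039859771728516), 84.10369873046875) [0.03890427 0.04351068 0.04467409]
[ 3.300e-02 -0.000e+00  3.098e+00 -0.000e+00  0.000e+00 -1.000e-03]
```

View pics/w0.png

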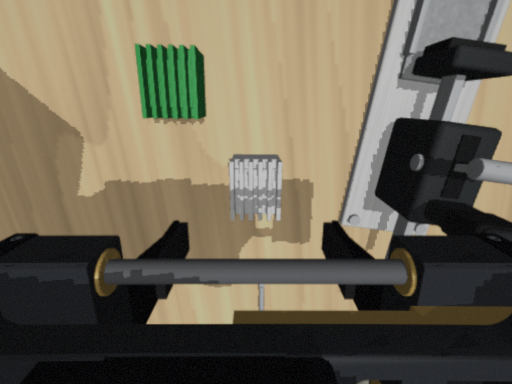

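The wrist view shows the housing at (256,187), between the fingers, and the green decoy at (170,80). The wrist position agrees with the top view to 1 mm.

Call:
move_arm --commands '[[[0.04,0,1.5,0,0,0.005],[0.04,0,2.6,0,0,0.005],[0.04,0,3.15,0,0,0.005],[0.04,0,3.15,0,0,0.005]]]'

```text
time: 2.15
position: [0.4477, -0.0636, 0.1928]
tool_rot: [0.744, 0.669, -0.001, -0.002]
ft_force: [-0.4, -0.1, 1.0]
grip_width: 0.0873
grip_force: 0.0
```

Call:
move_arm --commands '[[[0,0,0,0,0,0],[0,0,0,0,0,0],[0,0,0,0,0,0],[0,0,0,0,0,0],[0,0,0,0,0,0]]]' --claw 1 --squeeze 30

```text
time: 2.78
position: [0.4484, -0.0619, 0.1943]
tool_rot: [0.742, 0.67, 0.0, 0.0]
ft_force: [0.1, 0.0, 3.5]
grip_width: 0.0499
grip_force: 30.0
```

```bash
python3 - <<'E'
from h import *
o=get_obs();p=o['position'];print(o['grip_width'],o['grip_force'],p)
q=R.from_quat(o['tool_rot'])
# lift then over bed (housing centre at fixture x=84)
row([p[0],p[1],.32],-5.6)
t=fix([84,0,0]);row([t[0],t[1],.32],YAW-90)
E
```

```text
0.049943886434232344 29.999130950309336 [ 0.44835386 -0.06187159  0.1943308 ]
[-0.000e+00  1.000e-03 -3.142e+00  0.000e+00  0.000e+00 -5.000e-03]
[ 4.348  4.443 -3.141  0.     0.     0.129]
```

Call:
move_arm --commands '[[[0,0,-1.2,0,0,0],[0,0,-2.5,0,0,0],[0,0,-3.14,0,0,0],[1.45,1.48,-3.14,0,0,0.045],[2.9,2.96,-3.14,0,0,0.09],[3.9,4.0,-3.14,0,0,0.129],[4.35,4.44,-3.14,0,0,0.129],[4.35,4.44,-3.14,0,0,0.129],[4.35,4.44,-3.14,0,0,0.129]]]'

```text
time: 3.9
position: [0.6416, 0.0932, 0.3176]
tool_rot: [0.784, 0.621, -0.002, -0.002]
ft_force: [-0.6, -0.8, -4.5]
grip_width: 0.0499
grip_force: 30.0
```

```bash
python3 - <<'E'
from h import *
o=get_obs();print(o['grip_width'],o['position'],o['ft_force'])
c=grab('wrist','w1');t=grab('top','t1');s=grab('scene','s1')
cv2.imwrite('pics/v1.png',np.hstack([cv2.resize(c['pixels'],(400,300)),cv2.resize(s['pixels'][150:300,160:360],(400,300))]))
P=allpts(c); F=FR.inv().apply((P-FO).reshape(-1,3)).reshape(P.shape)*1000
ok=c['range_z']>0
# anvil top in fixture coordinates, as the wrist sees it
m=ok&(F[...,2]>70)&(F[...,2]<84)&(F[...,0]>105)&(F[...,0]<155)&(abs(F[...,1])<45)
p=F[m];print('anvil',len(p), cv2.minAreaRect(p[:,:2].astype(np.float32)) if len(p)>5 else '')
m=ok&(F[...,2]>22)&(F[...,2]<30)&(F[...,0]>30)&(F[...,0]<118)&(abs(F[...,1])<45)
p=F[m];print('rails',len(p)); 
for sgn in(1,-1):
    a=p[p[:,1]*sgn>10]; 
    if len(a): print(np.percentile(a[:,1],[2,50,98]),np.percentile(a[:,0],[2,98]))
tc=fix([84,0,0]);row([tc[0],tc[1],.215],YAW-90)
E
```

```text
0.049886395012278706 [0.64157563 0.09320241 0.317649  ] [-0.59696274 -0.78396486 -4.52819269]
anvil 2021 ((131.4566192626953, -1.0104408264160156), (66.1818618774414, 19.60820960998535), 89.94161987304688)
rails 327
[27.02369978 29.77217107 32.68865893] [ 83.20556667 110.70298481]
[-34.78330617 -31.88387724 -29.05886367] [ 83.64756823 110.77489798]
[ 3.300e-02  3.400e-02  2.594e+00 -3.000e-03  1.000e-03 -1.000e-03]
```

View pics/v1.png

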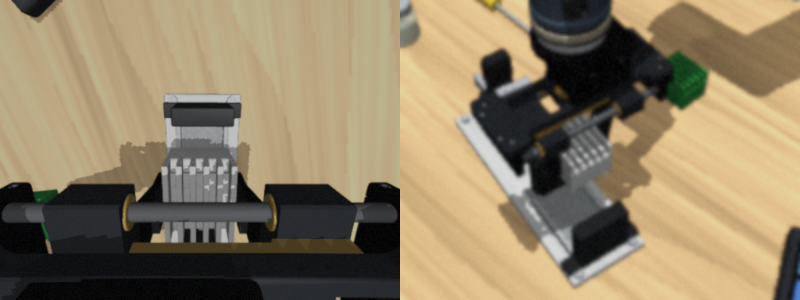

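```bash
python3 - <<'E'
from h import *
o=get_obs()
print('tcp fix',FR.inv().apply(o['position']-FO)*1000)
for n in('w1',):
    c=load(n);P=allpts(c);F=FR.inv().apply((P-FO).reshape(-1,3)).reshape(P.shape)*1000
    m=(c['range_z']>0)&(F[...,2]>160)&(F[...,2]<175)&(abs(F[...,1])<28)&(F[...,0]>95)&(F[...,0]<125)
    p=F[m];print(len(p),cv2.minAreaRect(p[:,:2].astype(np.float32)),np.percentile(p[:,1],[.5,99.5]),p[:,0].max(),np.percentile(p[:,2],[50,95]))
E
```

```text
tcp fix [ 82.78109762   1.0523974  318.78385727]
1896 ((104.39557647705078, -0.6032028198242188), (54.619956970214844, 18.776758193969727), 89.99456024169922) [-23.03406573  26.51115493] 113.78627342328957 [166.69202504 167.7594243 ]
```

Call:
move_arm --commands '[[[0,0.033,0.4,0,0,0],[0,0.033,1.2,0,0,0],[0,0.033,2.0,0,0,0],[0,0.033,2.35,0,0,0],[0,0.033,2.35,0,0,0],[0,0.033,2.35,0,0,0]]]'

```text
time: 4.8
position: [0.6449, 0.0924, 0.2266]
tool_rot: [0.784, 0.62, 0.001, 0.001]
ft_force: [0.4, 0.4, -4.4]
grip_width: 0.05
grip_force: 30.0
```

```bash
python3 - <<'E'
from h import *
o=get_obs()
print('tcp fix',FR.inv().apply(o['position']-FO)*1000, o['ft_force'])
c=grab('wrist','w2');P=allpts(c);F=FR.inv().apply((P-FO).reshape(-1,3)).reshape(P.shape)*1000;ok=c['range_z']>0
m=ok&(F[...,2]>66)&(F[...,2]<78)&(abs(F[...,1])<28)&(F[...,0]>95)&(F[...,0]<117)
p=F[m];print('housing',len(p),np.percentile(p[:,1],[.5,99.5]),np.percentile(p[:,0],99.5),np.percentile(p[:,2],[50,95]))
m=ok&(F[...,2]>72)&(F[...,2]<82)&(abs(F[...,1])<45)&(F[...,0]>117)&(F[...,0]<150)
p=F[m];print('anvil',len(p),np.percentile(p[:,1],[.5,99.5]),np.percentile(p[:,0],[.5,99.5]))
m=ok&(F[...,2]>22)&(F[...,2]<31)&(abs(F[...,1])<36)&(F[...,0]>100)&(F[...,0]<119)
p=F[m];print('rails',len(p),[np.percentile(p[p[:,1]*s>0,1],[1,99]) for s in(1,-1) if (p[:,1]*s>0).any()])
E
```

```text
tcp fix [ 83.89189591  -2.01901416 226.6429091 ] [ 0.36975698  0.37443526 -4.43196276]
housing 2102 [-27.55760982  27.31347403] 113.81517962454308 [75.60022704 76.70975861]
anvil 5327 [-33.06449401  31.3231573 ] [121.75179559 141.09889729]
rails 65 [array([27.36832215, 32.98951237]), array([-34.16596212, -31.92654503])]
```

View pics/w2.png

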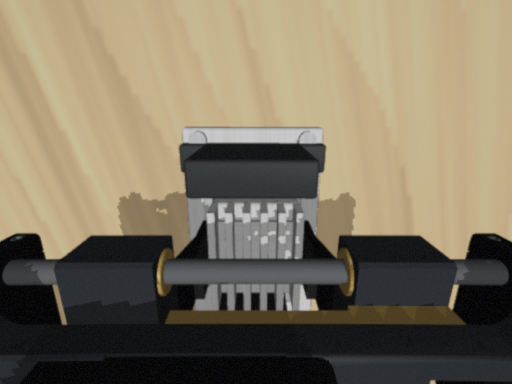

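The wrist view shows the anvil at columns 187–318 and the housing's near edge at 207–303, so they are centred to about 1.5 mm. I'll trim that and lower the housing.

Call:
move_arm --commands '[[[0,-0.02,0,0,0,0],[0,-0.02,0.12,0,0,0],[0,-0.02,0.22,0,0,0],[0,-0.02,0.3,0,0,0],[0,-0.02,0.33,0,0,0],[0,-0.02,0.33,0,0,0],[0,-0.02,0.33,0,0,0]]]'

```text
time: 5.72
position: [0.6433, 0.0927, 0.2124]
tool_rot: [0.784, 0.621, -0.0, -0.0]
ft_force: [-1.0, 0.2, -2.3]
grip_width: 0.0498
grip_force: 30.0
```

Call:
move_arm --commands '[[[0,0,0.015,0,0,0],[0,0,0.015,0,0,0]]]'

```text
time: 5.98
position: [0.6433, 0.0927, 0.2124]
tool_rot: [0.784, 0.621, -0.0, -0.0]
ft_force: [-3.0, -0.8, 3.9]
grip_width: 0.0499
grip_force: 30.0
```

Call:
move_arm --commands '[[[0,0,0,0,0,0],[0,0,0,0,0,0],[0,0,0,0,0,0],[0,0,-0.3,0,0,0],[0,0,-1.2,0,0,0],[0,0,-2.4,0,0,0],[0,0,-3.2,0,0,0],[0,0,-3.2,0,0,0]]]' --claw -1

```text
time: 6.98
position: [0.6445, 0.0928, 0.344]
tool_rot: [0.784, 0.621, 0.003, 0.003]
ft_force: [0.4, 0.9, -0.8]
grip_width: 0.0867
grip_force: 0.0
```

```bash
python3 - <<'E'
from h import *
o=get_obs();print(FR.inv().apply(o['position']-FO)*1000)
c=grab('wrist','w3');s=grab('scene','s3')
cv2.imwrite('pics/v3.png',np.hstack([cv2.resize(c['pixels'],(400,300)),cv2.resize(s['pixels'][150:300,160:360],(400,300))]))
P=allpts(c);F=FR.inv().apply((P-FO).reshape(-1,3)).reshape(P.shape)*1000;ok=c['range_z']>0
m=ok&(F[...,2]>55)&(F[...,2]<72)&(abs(F[...,1])<30)&(F[...,0]>50)&(F[...,0]<118.5)
p=F[m];print('housing',len(p),cv2.minAreaRect(p[:,:2].astype(np.float32)),np.percentile(p[:,2],[5,50,95]))
r1=fix([-82,0,0]);row([r1[0],r1[1],.345],YAW); row([r1[0],r1[1],.345],YAW+180)
print(o['q'])
E
```

```text
[ 84.16511903  -1.53796364 343.97622392]
housing 1477 ((83.95489501953125, -1.0048885345458984), (50.07720947265625, 59.76786422729492), 89.93275451660156) [59.34044515 61.53640405 62.63401956]
[-4.145 -0.006 -0.126  0.     0.    -1.571]
[-4.145 -0.006 -0.126  0.    -0.     1.571]
[-2.83840819e-02  6.29198554e-01  1.42254440e+00  5.94140539e-05
  1.08132354e+00  2.03520540e-01]
```

View pics/v3.png

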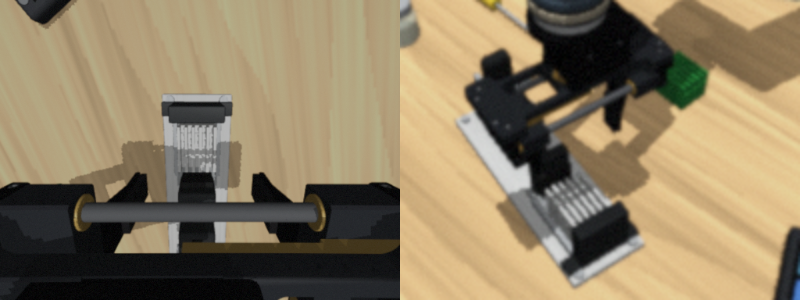

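The housing sits flat on the bed at fixture (84, -1), with its top at 63 mm. Next is the trigger.

Call:
move_arm --commands '[[[-0.5,0,-0.3,0,0,-0.18],[-1.5,0,-0.3,0,0,-0.36],[-2.5,0,-0.3,0,0,-0.54],[-3.5,0,-0.3,0,0,-0.72],[-4.05,0,-0.3,0,0,-0.9],[-4.05,0,-0.3,0,0,-1.08],[-4.05,0,-0.3,0,0,-1.26],[-4.05,0,-0.3,0,0,-1.44],[-4.05,0,-0.3,0,0,-1.571],[-4.05,0,-0.3,0,0,-1.571],[-4.05,0,-0.3,0,0,-1.571]]]'

```text
time: 8.45
position: [0.6059, -0.0649, 0.3507]
tool_rot: [0.117, 0.993, 0.0, -0.001]
ft_force: [-0.3, -0.3, -0.5]
grip_width: 0.0868
grip_force: 0.0
```

```bash
python3 - <<'E'
from h import *
o=get_obs();print(FR.inv().apply(o['position']-FO)*1000)
c=grab('wrist','w4');P=allpts(c);F=FR.inv().apply((P-FO).reshape(-1,3)).reshape(P.shape)*1000;ok=c['range_z']>0
m=ok&(F[...,2]>122)&(F[...,2]<158)&(abs(F[...,1])<40)&(F[...,0]>-115)&(F[...,0]<-35)
p=F[m];print(len(p),[ (np.percentile(p[k,0],[1,99]),np.percentile(p[k,1],[1,99])) for k in (p[:,0]<-75,p[:,0]>-75)])
r=fix([-78,-.8,0]);row([r[0],r[1],.292],YAW)
E
```

```text
[-7.81117325e+01 -2.69943568e-01  3.50680671e+02]
2347 [(array([-102.48572177,  -82.90504416]), array([-14.43051433,  18.28124691])), (array([-58.4114177, -44.9095887]), array([-20.75362907,  22.08204945]))]
[-1.300e-02  3.000e-03  1.475e+00  0.000e+00 -1.000e-03 -1.000e-03]
```

View pics/w4.png

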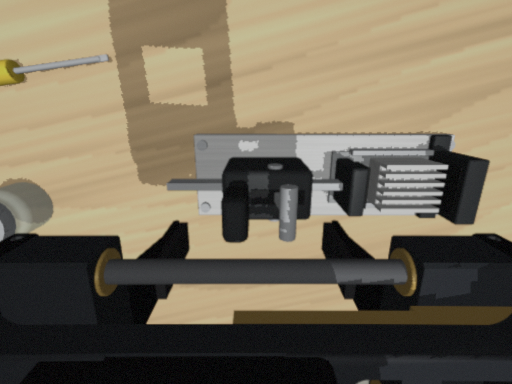

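The wrist view shows the post at (235,200) and the crossbar at (288,212), between the open fingers. The housing is on the bed at (410,185). I'll descend around them.

Call:
move_arm --commands '[[[0,0,0.6,0,0,0],[0,0,1.2,0,0,0],[0,0,1.48,0,0,0],[0,0,1.48,0,0,0]]]'

```text
time: 9.0
position: [0.606, -0.0649, 0.2918]
tool_rot: [0.116, 0.993, 0.0, -0.001]
ft_force: [0.2, 0.7, 0.6]
grip_width: 0.0872
grip_force: 0.0
```

Call:
move_arm --commands '[[[0,-0.09,0,0,0,0],[0,-0.09,0,0,0,0],[0,-0.09,0,0,0,0],[0,-0.09,0,0,0,0],[0,-0.09,0,0,0,0]]]' --claw 1 --squeeze 17

```text
time: 9.62
position: [0.6059, -0.0667, 0.2942]
tool_rot: [0.116, 0.993, 0.001, 0.001]
ft_force: [-0.9, -1.1, 4.2]
grip_width: 0.0462
grip_force: 17.0
```

Call:
move_arm --commands '[[[0,0,0,0,0,0],[0,0,0,0,0,0],[0,0,0,0,0,0]]]'

```text
time: 10.0
position: [0.6056, -0.0683, 0.2941]
tool_rot: [0.116, 0.993, 0.0, 0.001]
ft_force: [-0.9, 2.7, 7.5]
grip_width: 0.0424
grip_force: 17.0
```

Call:
move_arm --commands '[[[0,0,0,0,0,0],[0,0,0,0,0,0],[0,0,0,0,0,0],[0,0,0,0,0,0]]]' --claw -0.8

```text
time: 10.5
position: [0.6051, -0.0687, 0.2921]
tool_rot: [0.116, 0.993, -0.0, -0.001]
ft_force: [-0.0, 0.7, 1.3]
grip_width: 0.0737
grip_force: 0.1
```

```bash
cat > jaw.py <<'E'
from h import *
import sys
o=get_obs();print('tcp',FR.inv().apply(o['position']-FO)*1000,o['ft_force'])
c=grab('wrist',sys.argv[1]);P=allpts(c);F=FR.inv().apply((P-FO).reshape(-1,3)).reshape(P.shape)*1000;ok=c['range_z']>0
for nm,(xa,xb,za,zb) in dict(jaw=(0,70,73,84),bar=(-75,-30,120,145),hous=(40,119,55,66),anvil=(112,150,73,84)).items():
    m=ok&(F[...,2]>za)&(F[...,2]<zb)&(abs(F[...,1])<35)&(F[...,0]>xa)&(F[...,0]<xb)
    p=F[m];print(nm,len(p),np.percentile(p[:,0],[1,99]).round(1) if len(p) else '')
E
python3 jaw.py j1
```

```text
tcp [-81.96448081  -0.41094021 292.06026448] [-0.02126396  0.68555269  1.27878791]
jaw 1092 [21.3 36.3]
bar 1712 [-58.6 -35. ]
hous 3289 [ 52.4 112.5]
anvil 6 [119.7 121.1]
```

Call:
move_arm --commands '[[[0,0,0,0,0,0],[0,0,0,0,0,0],[0,0,0,0,0,0],[0,0,0,0,0,0],[0,0,0,0,0,0],[0,0,0,0,0,0],[0,0,0,0,0,0]]]' --claw 1

```text
time: 11.42
position: [0.6051, -0.0682, 0.2931]
tool_rot: [0.116, 0.993, 0.001, -0.0]
ft_force: [-1.4, 3.0, 5.8]
grip_width: 0.0423
grip_force: 17.0
```

Call:
move_arm --commands '[[[0,0,0,0,0,0],[0,0,0,0,0,0],[0,0,0,0,0,0],[0,0,0,0,0,0]]]' --claw -0.9

```text
time: 11.92
position: [0.6053, -0.0688, 0.2922]
tool_rot: [0.116, 0.993, -0.0, -0.0]
ft_force: [-0.5, -0.3, 0.5]
grip_width: 0.0744
grip_force: 0.0
```

```bash
python3 jaw.py j2
```

```text
tcp [-82.08220252  -0.64174598 292.16636573] [-0.50190621 -0.33926292  0.50603454]
jaw 1126 [27.7 42.9]
bar 1721 [-58.4 -34.7]
hous 3229 [ 52.7 112.6]
anvil 5 [119.5 121. ]
```

The jaw advances 6.5 mm per stroke, so I'll continue.

Call:
move_arm --commands '[[[0,0,0,0,0,0],[0,0,0,0,0,0],[0,0,0,0,0,0],[0,0,0,0,0,0],[0,0,0,0,0,0],[0,0,0,0,0,0],[0,0,0,0,0,0]]]' --claw 1 --squeeze 20

```text
time: 12.85
position: [0.6054, -0.0683, 0.2933]
tool_rot: [0.116, 0.993, 0.0, 0.0]
ft_force: [-1.3, 3.0, 5.3]
grip_width: 0.0421
grip_force: 20.0
```

Call:
move_arm --commands '[[[0,0,0,0,0,0],[0,0,0,0,0,0],[0,0,0,0,0,0],[0,0,0,0,0,0]]]' --claw -0.9

```text
time: 13.35
position: [0.6052, -0.0687, 0.292]
tool_rot: [0.116, 0.993, -0.0, -0.001]
ft_force: [0.3, 0.0, 0.1]
grip_width: 0.0742
grip_force: 0.0
```

Call:
move_arm --commands '[[[0,0,0,0,0,0],[0,0,0,0,0,0],[0,0,0,0,0,0],[0,0,0,0,0,0],[0,0,0,0,0,0],[0,0,0,0,0,0],[0,0,0,0,0,0]]]' --claw 1

```text
time: 14.22
position: [0.6052, -0.0683, 0.2931]
tool_rot: [0.116, 0.993, 0.0, -0.0]
ft_force: [-1.8, 3.4, 6.5]
grip_width: 0.0419
grip_force: 20.0
```

Call:
move_arm --commands '[[[0,0,0,0,0,0],[0,0,0,0,0,0],[0,0,0,0,0,0],[0,0,0,0,0,0]]]' --claw -0.9

```text
time: 14.72
position: [0.6053, -0.0688, 0.2921]
tool_rot: [0.116, 0.993, -0.0, -0.0]
ft_force: [0.4, 0.3, 0.2]
grip_width: 0.074
grip_force: 0.0
```

```bash
python3 jaw.py j3
```

```text
tcp [-82.0651831   -0.60109869 292.0965825 ] [0.41587762 0.28796395 0.22289362]
jaw 1204 [39.6 55.4]
bar 1718 [-58.5 -34.7]
hous 3193 [ 40.1 118.3]
anvil 5 [119.4 121.1]
```

Call:
move_arm --commands '[[[0,0,0,0,0,0],[0,0,0,0,0,0],[0,0,0,0,0,0],[0,0,0,0,0,0],[0,0,0,0,0,0],[0,0,0,0,0,0],[0,0,0,0,0,0],[0,0,0,0,0,0]]]' --claw 1 --squeeze 25

```text
time: 15.78
position: [0.6057, -0.0661, 0.2932]
tool_rot: [0.117, 0.993, 0.003, 0.001]
ft_force: [2.3, 8.6, 3.1]
grip_width: 0.0483
grip_force: 25.0
```

Call:
move_arm --commands '[[[0,0,0,0,0,0],[0,0,0,0,0,0],[0,0,0,0,0,0],[0,0,0,0,0,0]]]' --claw -0.9

```text
time: 16.27
position: [0.6053, -0.0689, 0.2925]
tool_rot: [0.115, 0.993, -0.001, -0.0]
ft_force: [0.1, -0.5, -0.2]
grip_width: 0.0793
grip_force: 0.0
```

Call:
move_arm --commands '[[[0,0,0,0,0,0],[0,0,0,0,0,0],[0,0,0,0,0,0],[0,0,0,0,0,0],[0,0,0,0,0,0],[0,0,0,0,0,0],[0,0,0,0,0,0],[0,0,0,0,0,0]]]' --claw 1 --squeeze 25

```text
time: 17.27
position: [0.6057, -0.0661, 0.2932]
tool_rot: [0.117, 0.993, 0.003, 0.001]
ft_force: [2.0, 8.3, 3.0]
grip_width: 0.0484
grip_force: 25.0
```

```bash
python3 jaw.py j4
```

```text
tcp [-79.35968356  -0.36701698 293.16845751] [1.97672469 8.33622417 2.98963068]
jaw 1206 [42.5 58.3]
bar 1591 [-66.4 -44. ]
hous 3240 [ 42.6 118.4]
anvil 137 [119.6 123.2]
```

Call:
move_arm --commands '[[[0,0,0,0,0,0],[0,0,0,0,0,0],[0,0,0,0,0,0],[0,0,0,0,0,0]]]' --claw -0.9

```text
time: 17.82
position: [0.6052, -0.069, 0.2924]
tool_rot: [0.116, 0.993, -0.001, -0.0]
ft_force: [-0.1, -0.3, 0.4]
grip_width: 0.0789
grip_force: 0.0
```

```bash
python3 jaw.py j5; python3 - <<'E'
from h import *
c=load('j5');cv2.imwrite('pics/j5.png',cv2.resize(c['pixels'][100:260,130:500],(740,320)))
E
```

```text
tcp [-82.24865327  -0.58517737 292.40558979] [-0.08313693 -0.28534623  0.40608853]
jaw 1196 [39.9 55.7]
bar 1815 [-58.5 -32.9]
hous 3267 [ 40.1 118.3]
anvil 2 [119.4 120.5]
```

View pics/j5.png

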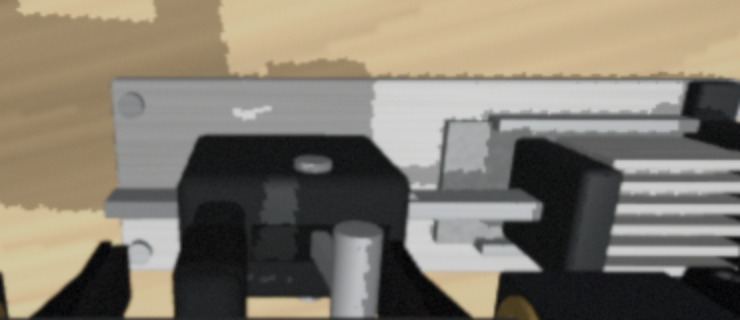

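```bash
python3 - <<'E'
from h import *
for t in('j1','j2','j3','j4','j5'):
    c=load(t);P=allpts(c);F=FR.inv().apply((P-FO).reshape(-1,3)).reshape(P.shape)*1000;ok=c['range_z']>0
    def g(xa,xb,ya,yb,za,zb,q):
        m=ok&(F[...,2]>za)&(F[...,2]<zb)&(F[...,1]>ya)&(F[...,1]<yb)&(F[...,0]>xa)&(F[...,0]<xb)
        return np.percentile(F[m][:,0],q).round(1) if m.sum()>20 else None
    print(t,'head top',g(-130,-10,0,35,83,94,[2,98]),'rail',g(10,119,20,40,22,30,[2,98]),'plate',g(-170,-60,25,60,8,16,[1]),'jaw',g(0,75,0,26,72,84,[2,98]),'housing+pad',g(40,119,0,20,58,67,[2,98]), 'anvil?',g(112,135,20,40,60,84,[2]))
E
```

```text
j1 head top [-106.3  -26.8] rail [ 23.2 117.2] plate [-147.1] jaw [21.5 36. ] housing+pad [ 52.8 111.9] anvil? None
j2 head top [-106.4  -26.8] rail [ 29.3 116.8] plate [-147.1] jaw [28.  42.5] housing+pad [ 53.8 112.2] anvil? None
j3 head top [-106.3  -26.6] rail [ 32.2 117.3] plate [-147.1] jaw [39.8 55.1] housing+pad [ 40.1 118. ] anvil? [112.2]
j4 head top [-106.2  -26.6] rail [ 33.  117.3] plate [-147.3] jaw [42.6 58.1] housing+pad [ 42.6 118.1] anvil? [112.8]
j5 head top [-106.3  -26.7] rail [ 32.6 116.8] plate [-147.2] jaw [40.  55.3] housing+pad [ 40.2 117.7] anvil? [112.2]
```

The jaw springs back about 2.7 mm on release, and the lever stalled at the same angle (48.4 mm) on two 25 N squeezes. I'll back off and check the result.

Call:
move_arm --commands '[[[0,0.05,0,0,0,0],[0,0.05,-0.4,0,0,0],[0,0.05,-1.5,0,0,0],[0,1.5,-2.5,0,0,0],[0,2.9,-3.0,0,0,0],[0,2.9,-3.0,0,0,0],[0,2.9,-3.0,0,0,0]]]' --claw -1

```text
time: 18.75
position: [0.6317, 0.0447, 0.4132]
tool_rot: [0.115, 0.993, -0.0, 0.0]
ft_force: [-0.1, -0.4, -0.3]
grip_width: 0.0868
grip_force: 0.0
```

```bash
python3 - <<'E'
from h import *
o=get_obs();print(FR.inv().apply(o['position']-FO)*1000)
c=grab('wrist','k1');s=grab('scene','k1s')
cv2.imwrite('pics/k.png',np.vstack([cv2.resize(c['pixels'][100:250,130:460],(660,300)),cv2.resize(s['pixels'][150:300,160:320],(660,300))]))
P=allpts(c);F=FR.inv().apply((P-FO).reshape(-1,3)).reshape(P.shape)*1000;ok=c['range_z']>0
def g(xa,xb,ya,yb,za,zb,k=0):
    m=ok&(F[...,2]>za)&(F[...,2]<zb)&(F[...,1]>ya)&(F[...,1]<yb)&(F[...,0]>xa)&(F[...,0]<xb)
    return np.percentile(F[m],[1,99],axis=0)[:,k].round(1) if m.sum()>20 else None
print('jaw',g(20,75,-28,28,72,84),'anvil',g(110,150,-35,35,72,84),'housing',g(57,125,-20,20,61,66),'y',g(70,110,-30,30,58,66,1),'z',g(70,110,-20,20,50,72,2),'bar',g(-75,-35,-25,25,120,140))
E
```

```text
[ 3.44777497e+01 -1.47463481e-01  4.13204072e+02]
jaw [41.7 57. ] anvil [121.2 140.8] housing [ 58.4 121.2] y [-24.2  24.3] z [50.  63.2] bar [-58.  -44.2]
```

View pics/k.png

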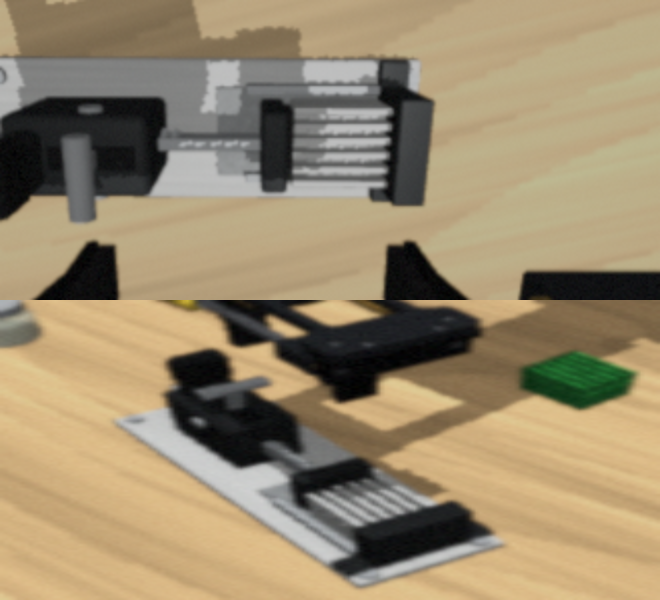

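The housing sits flush against the anvil: its front edge is at 121.2 mm and the anvil face also reads 121.2 mm. It is level and clamped by the jaw, and the trigger is back in its released position. The robot is clear of everything.

```bash
python3 -c "
from rig import *
print(hand_in())"
```

```text
the job is handed in; nothing more can be done
None
```

The housing lies flat on the bed against the anvil, clamped by the jaw, with the trigger released, and I handed the job in at about 19 s; the lever stalled short of home on the last two 25 N squeezes, but the jaw eased back about 2.7 mm on release and I couldn't measure the remaining grip force.

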